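# Wind the current-limit trimmer of a battery pack to its end stop

### The arm

A 6-joint arm with a two-finger parallel gripper is mounted at the origin on the work surface. World frame = base frame: x ahead of the robot, y to its left, z up, the work surface at z = 0. Lengths are in m, angles in rad, forces in N, time in s.
With the tool pointing down it reaches from about 0.275 to 0.775 m from the base axis. Payload 14.6 kg.
Tool frame: the origin (TCP) lies between the finger pads; the fingertips stand 11 mm ahead of it and the grasp point (between the pads) lies 8 mm behind it; z points along the fingers, y is the line along which they close (so a half turn about z gives the same grasp; the last joint's range is limited). The gripper opens to 85 mm and grips with 20 to 120 N. Pads are 22 mm wide; open, the fingers measure 114 mm over their backs; the gripper's body (76 mm by 85 mm) begins 54 mm behind the grasp point. The pads swing forward as they close: fully open they stand 13 mm farther back than shut.
Start: joints at [-1.275, 0.263, -0.048, 1.259, 0, 1.415], TCP at [0.229, -0.473, 0.207] pointing down, gripper open.
Joint ranges: [-2.65, 2.65], [-0.89, 1.7], [-1.18, 1.37], [-2.13, 2.11], [-1.35, 1.29], [-3.14, 3.14]. Speed limits (rad/s): [1.89, 1.89, 2.57, 2.79, 3.14, 3.14].

### API

Orientations are given as a 3x3 rotation matrix whose columns are the frame's x, y, z axes.
In Python, from station import env, get_image, hand_in gives the robot as it stands.
- The arm moves only by the tool move_arm, never from a script. Its argument "deltas" is text: rows parted by semicolons, each of 7 numbers parted by spaces: the closure, from 0 (fully open) to 1 (shut), then the shift along the world's x, y, z in m, then the turn, a rotation vector about the world's x, y, z in degrees. In form: jaw tx ty tz wx wy wz; .... A call has 1 to 5 rows; each row is the pose to reach, as a shift and turn from the pose commanded when the call began; what a row does not reach only later rows make up. A row lasts 1/8 s, in which the tool goes at most 62.5 mm and 10.7 degrees, less where a joint would pass 70% of its speed; a pose out of reach is approached as far as the arm can. A call with a gripper value outside its range is refused whole. The fingers move at their own pace and stop on an object; "force" is the grip in N (left out, the last holds). Time passes only in rows, so rows that repeat a pose let the fingers close. It gives the time, the measured TCP pose, the force, the opening and the grip force at its end, in the units of the state.
- env.state(): the state, without advancing time (a new reading comes with each control period).
- get_image(name): name is "scene" or "top" or "wrist"; returns a dict with "frame" (420x560x3 uint8, red, green, blue), "intrinsics" (3x3 intrinsics, pixels), "R" (3x3) and "t" (3): a world point X has camera coordinates R X + t; the wrist camera has in their place "hand_eye" (4x4, takes a point from camera to tool coordinates, whose origin is the TCP and whose axes are the flange's). Camera axes: x right, y down, z forward; pixel columns grow to the right and rows downward; lengths in m; the calibration is good to about 2 mm. The wrist camera is an equidistant fisheye: a pixel r from the principal point sees the ray r / f radians off the axis. A picture is of the moment at which its call begins: read the wrist's pose just before it. There is no depth.
- hand_in(): hands the job in; it is judged then, once.
The state is a dict: "time": time; "joint_positions": joint angles; "joint_vel": joint speeds; "tau": joint torques, N m; "eef_pos": TCP position; "orientation": TCP orientation; "ft_force": force on the tool from outside, world axes, zero at the start; "torque": the same for the moment, N m; "finger_gap": finger opening in m; "grip_force": force on a finger pad.
Only numpy, scipy, OpenCV 4.12 (cv2) and the standard library are available. Lean on these libraries where they do the work, as an engineer would, in place of code of your own. Each camera call takes 0.05 s, during which the arm holds its last target. There are 200 camera calls.

### The job

Take the orange-handled plastic tuning tool out of its stand, fit its blade into the slot of the white trimmer screw on the pack's green circuit board, and turn the screw clockwise until you feel it come up firmly against its end stop; do not force it past that, and never lean hard on the board. Then put the tool back upright in its stand and let go. Touch the pack with the tool only, and leave the other things on the bench where they are.

Things in the scene. Friction and masses are not known exactly. Their poses are not given: they have to be found in the camera images.
- tuner: the tuning tool, standing upright in one of the stand's three holes: origin at the centre of the blade's tip, z up along the tool to the handle, x along the blade's width. Flat blade 11 mm wide (x), 2.4 mm thick (y), 8 mm long; white round shaft 10 mm across from z = 8 to 42 mm; orange flange 24 mm across from z = 42 to 46 mm; orange square handle 16 x 16 mm, its faces square to x and y, from z = 46 to 106 mm; all plastic, about 35 g. Grip the handle around z = 80 mm.
- stand: fixed grey tool stand, a block 190 (x) x 55 (y) x 48 mm; origin under its centre on the bench. Three square through holes 15 x 15 mm along its x axis at x = -60, 0 and +60 mm, each holding a tool: the tool hangs by its flange on the block's top, the tip 6 mm above the bench. The tuning tool may be in any of the three; its hole is the free one when it returns.
- hexdriver: 110 mm long, black handle, steel shaft, same body as the tuning tool; origin at the tip. A bystander standing in the stand.
- nutdriver: 110 mm long, red handle, steel shaft, same body as the tuning tool; origin at the tip. A bystander standing in the stand.
- pack: fixed open black battery case 320 (x) x 190 (y) x 50 mm high, wall 6 mm; origin under its centre on the bench; inside a yellow plate with its top at 24 mm and a green circuit board that carries the trimmer.
- slot (a point): centre of the mouth of the slot in the white trimmer screw, about 49 mm above the bench; x along the slot, z up; it turns with the screw. Slot 13 mm long (x), 3.2 mm wide (y), 5 mm deep, closed at its ends; screw about 20 mm across and proud of its blue 30 mm square housing, which stands on the robot's side of the board's middle, 30 mm from the pack's centre.
- rotor (a joint): angle of the trimmer screw in its housing, rad, growing clockwise seen from above. It starts 0.85 to 1.45 rad short of its clockwise end stop; the stop is unmarked and has to be felt. It turns with about 0.03 N m of friction and stays where it is left.
- trimmer (a joint): clockwise twist of the trimmer's blue housing on its springy pins, rad, 0 when unloaded; 1.0 N m per rad: about 0.03 while the screw turns freely, growing with the torque once the screw is on its stop. Beyond 0.18 the pins break.
- board (a joint): how far the circuit board is pressed down on its springy standoffs, m, about 0 when unloaded; 2.5 N per mm. Beyond 5 mm (12.5 N) the board cracks.
- busbar: loose flat busbar 30 x 132 x 4 mm, orange sleeve and aluminium ends, lying on the yellow plate at the pack's far end; origin at the centre of its underside. A bystander.
- taperoll: loose roll of yellow tape 84 mm across, 20 mm high, lying flat; origin at the centre of its underside. A bystander.
- threadlock: small white bottle with red cap, 32 mm across, 75 mm high; origin under its centre. A bystander.
- nuttray: grey tray 110 x 80 x 25 mm with nuts; origin under its centre. A bystander.
- screwdriver: screwdriver lying on the bench. A bystander.
Things that resemble listed ones, but are neither listed nor needed, are in the scene too. Leave any pink or yellow look-alike of the tuner alone.

How it is judged:
By the outcome, as a careful person would: the job done as asked, in the order asked, and still so for the second after the job is handed in, with the robot touching nothing.
It also fails if it takes over 72 s, if anything falls off the work surface, if the arm or the gripper's body presses on something with over 40 N, if the wrist force passes 120 N, or if a joint passes its speed limit or range.

## Working session

There is one attempt and no reset: what is moved stays moved. The work goes in short steps, Python scripts to look and compute and a tool call to move; the robot and the scene stay as the last step left them, time stands still between calls to the robot, and variables do not carry over. Pictures are saved under pics/ and viewed, at most 10 in all, crops included, and the job is handed in when it is done.

Besides the shell and the picture viewer there is one more tool, called after "Request:" as name(argument=value, ...) on one line, values as JSON. move_arm: Moves the arm, as the interface text tells. Its arguments: {"type":"object","properties":{"deltas":{"type":"string"},"force":{"type":"number"}},"required":["deltas"]}

```bash
mkdir -p pics; ls; python3 - <<'E'
from station import env,get_image
import cv2,json,numpy as np
for n in("top","scene"):
    d=get_image(n); cv2.imwrite(f"pics/{n}0.png",d["frame"][:,:,::-1])
    np.savez(f"{n}0.npz",**d); print(n,d["intrinsics"],d["R"],d["t"])
s=env.state();print(s["eef_pos"],s["orientation"],s["time"],s["ft_force"],s["torque"])
E
```

```text
pics
top [[479.44413229   0.         285.27074925]
 [  0.         479.44413229 208.00304626]
 [  0.           0.           1.        ]] [[-0.02159264 -0.99975617  0.0046214 ]
 [-0.99507043  0.02104345 -0.09691244]
 [ 0.09679156 -0.00669121 -0.99528218]] [-0.11465695  0.6093327   1.19564946]
scene [[473.14738287   0.         280.40009064]
 [  0.         473.14738287 211.73483594]
 [  0.           0.           1.        ]] [[ 0.79028727  0.61267728 -0.00851934]
 [ 0.34789201 -0.46010164 -0.81687063]
 [-0.50439784  0.64259865 -0.576758  ]] [-0.41414703 -0.21641846  1.34414458]
[ 0.22863976 -0.47229775  0.20666162] [[ 9.00107111e-01  4.35668563e-01 -3.04152156e-04]
 [ 4.35668649e-01 -9.00106637e-01  9.32404032e-04]
 [ 1.32449751e-04 -9.71773058e-04 -9.99999519e-01]] 0.1 [-0.12463612 -1.27574289  0.71866355] [-0.0462336  -0.04599184  0.03957594]
```

View pics/top0.png

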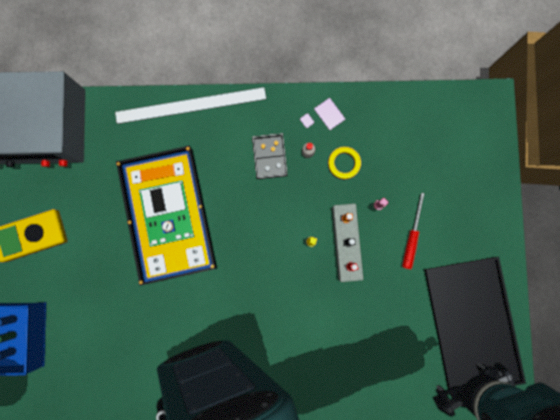

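View pics/scene0.png

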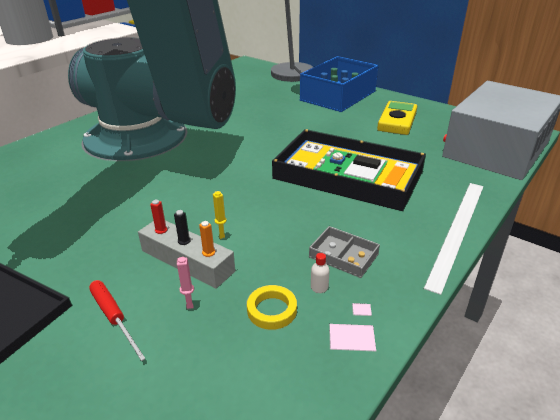

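Top view: the candidates are the orange handle in the stand's far hole (348,217), a yellow look-alike (311,241), a pink look-alike (380,204), the black hexdriver (350,242) and the red nutdriver (352,267). I choose the orange one in the stand. The pack is at (166,215) and the trimmer at about (168,227). A close crop will check this.

```bash
cat > h.py <<'E'
import numpy as np,cv2
def ray(d,u,v):
    K,R,t=d["intrinsics"],d["R"],d["t"]
    return -R.T@t, R.T@np.linalg.inv(K)@[u,v,1]
def onz(d,u,v,z):
    c,r=ray(d,u,v); return c+r*(z-c[2])/r[2]
def tri(rs):
    A=b=0
    for c,r in rs:
        r=r/np.linalg.norm(r);P=np.eye(3)-np.outer(r,r);A=A+P;b=b+P@c
    return np.linalg.solve(A,b)
def proj(d,X):
    p=d["K"]@(d["R"]@X+d["t"]) if "K" in d else d["intrinsics"]@(d["R"]@X+d["t"]); return p[:2]/p[2]
E
python3 - <<'E'
from h import *
a=cv2.imread("pics/top0.png");b=cv2.imread("pics/scene0.png")
r=lambda im,x,y,w,h,k:cv2.resize(im[y:y+h,x:x+w],None,fx=k,fy=k,interpolation=cv2.INTER_CUBIC)
o=np.zeros((600,800,3),np.uint8)
p=r(a,325,198,50,90,6);o[:540,:300]=p          # top stand x6
p=r(a,110,140,110,150,4);o[:600,300:740]=p      # top pack x4
cv2.imwrite("pics/crop1.png",o)
o=np.zeros((600,800,3),np.uint8)
p=r(b,130,185,120,100,5);o[:500,:600]=p
cv2.imwrite("pics/crop2.png",o[:500,:600])
E
```

```text
(no output)
```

View pics/crop1.png

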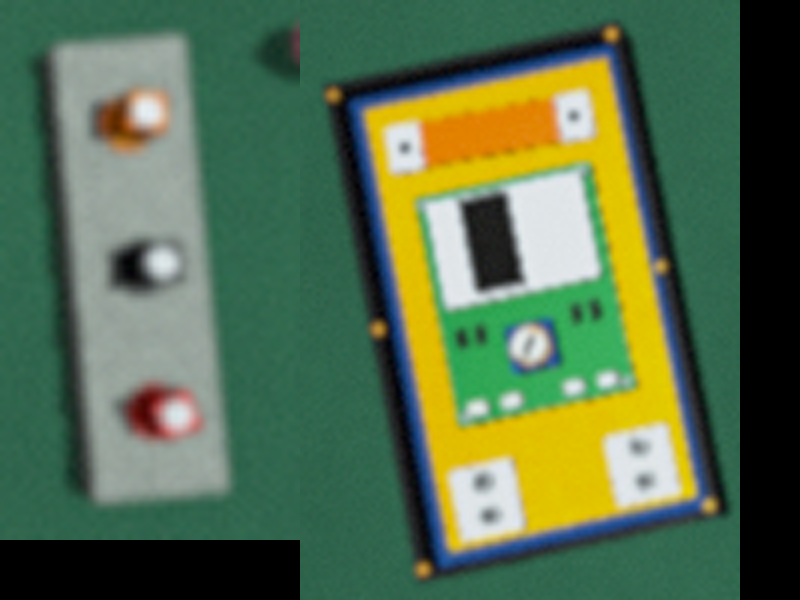

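View pics/crop2.png

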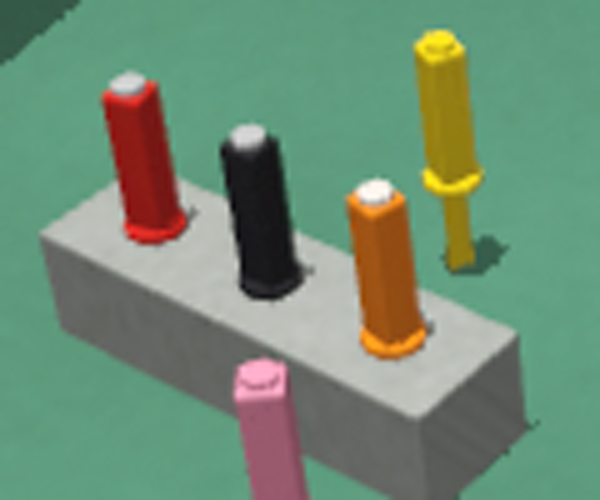

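Crops: the orange tool with a white cap is in the stand's far hole at crop1 (147,113). The stand corners are (50,45), (186,35), (230,490) and (95,500). The trimmer screw is at crop1 (530,345), with its slot running from about (524,357) to (538,333).

```bash
python3 - <<'E'
from h import *
d=dict(np.load("top0.npz"));s=dict(np.load("scene0.npz"))
S=lambda x,y:((x+.5)/6-.5+325,(y+.5)/6-.5+198)
P=lambda x,y:((x-300+.5)/4-.5+110,(y+.5)/4-.5+140)
C=lambda x,y:((x+.5)/5-.5+130,(y+.5)/5-.5+185)
st=np.array([onz(d,*S(*p),.048) for p in[(50,45),(186,35),(230,490),(95,500)]])
print("stand",st.round(4),st.mean(0),[np.linalg.norm(st[i]-st[i-1]) for i in range(4)])
ax=(st[0]+st[1]-st[2]-st[3]);ax/=np.linalg.norm(ax);print("yaw",np.degrees(np.arctan2(ax[1],ax[0])))
c=st.mean(0);print("holes",[c+ax*k for k in(-.06,0,.06)])
print("cap top",onz(d,*S(147,112),.114),"tri",tri([ray(d,*S(147,112)),ray(s,*C(376,189))]))
print("scene flange ",onz(s,*C(392,338),.05), "stand corners scene",onz(s,*C(420,418),.048),onz(s,*C(518,335),.048),onz(s,*C(40,235),.048))
pk=np.array([onz(d,*P(*p),.05) for p in[(333,95),(612,34),(710,505),(424,569)]])
c=pk.mean(0);a=pk[0]+pk[1]-pk[2]-pk[3];a/=np.linalg.norm(a)
print("pack",c,np.degrees(np.arctan2(a[1],a[0])),[np.linalg.norm(pk[i]-pk[i-1]) for i in range(4)])
print("slot expected",c-a*.03,"seen",onz(d,*P(530,345),.049))
q=onz(d,*P(524,357),.049)-onz(d,*P(538,333),.049);print("slot yaw",np.degrees(np.arctan2(q[1],q[0])))
E
```

```text
stand [[ 0.6098 -0.2478  0.048 ]
 [ 0.6128 -0.3051  0.048 ]
 [ 0.4231 -0.3165  0.048 ]
 [ 0.4203 -0.2605  0.048 ]] [ 0.51651536 -0.28246339  0.048     ] [np.float64(0.19000741491334486), np.float64(0.05739457314271425), np.float64(0.19006709650773085), np.float64(0.05611508259912914)]
yaw 3.6437867657293763
holes [array([ 0.45663665, -0.28627658,  0.048     ]), array([ 0.51651536, -0.28246339,  0.048     ]), array([ 0.57639407, -0.27865019,  0.048     ])]
cap top [ 0.57566022 -0.27832781  0.114     ] tri [ 0.57610479 -0.27773354  0.11446919]
scene flange  [ 0.57764189 -0.27933946  0.05      ] stand corners scene [ 0.61374995 -0.30229903  0.048     ] [ 0.61067212 -0.2491941   0.048     ] [ 0.42593377 -0.31555511  0.048     ]
pack [0.59583641 0.1756522  0.05      ] 11.361684783620834 [np.float64(0.3043999120668392), np.float64(0.18009570545486683), np.float64(0.3046754475866362), np.float64(0.18046737950880112)]
slot expected [0.56642432 0.16974215 0.05      ] seen [0.56618398 0.16922773 0.049     ]
slot yaw 149.5947244688765
```

The orange tool stands at about (0.576, -0.278), and the triangulated cap height of 114 mm agrees with the description. The slot is at (0.566, 0.169), within 1 mm of where the pack pose puts it, at a yaw of about -30°. I'm moving above the tool now, with the gripper yaw chosen so that joint 6 has room for the clockwise turn later.

Request:
move_arm(deltas="0.4 0.023 0.013 0.004 0 0 10.5; 0.4 0.046 0.026 0.008 0 0 21; 0.4 0.07 0.039 0.012 0 0 31.5; 0.4 0.093 0.052 0.016 0 0 42; 0.4 0.116 0.065 0.02 0 0 52.5", force=50)

```text
time: 0.72
eef_pos: [0.3454, -0.4069, 0.227]
orientation: [[0.196, 0.981, -0.0], [0.981, -0.196, 0.001], [0.0, -0.0, -1.0]]
ft_force: [0.8, 0.4, 0.1]
finger_gap: 0.0515
grip_force: 0.0
```

Request:
move_arm(deltas="0.4 0.023 0.013 0.004 0 0 10.5; 0.4 0.046 0.026 0.008 0 0 21; 0.4 0.07 0.039 0.012 0 0 31.5; 0.4 0.093 0.052 0.016 0 0 42; 0.4 0.116 0.065 0.02 0 0 52.5")

```text
time: 1.35
eef_pos: [0.4614, -0.3419, 0.2469]
orientation: [[-0.658, 0.753, -0.0], [0.753, 0.658, 0.0], [0.001, -0.0, -1.0]]
ft_force: [-0.5, -0.3, -0.1]
finger_gap: 0.0513
grip_force: 0.0
```

Request:
move_arm(deltas="0.4 0.023 0.013 0 0 0 10.5; 0.4 0.046 0.026 0 0 0 21; 0.4 0.07 0.039 0 0 0 31.5; 0.4 0.093 0.052 0 0 0 42; 0.4 0.116 0.065 0 0 0 52.5")

```text
time: 1.98
eef_pos: [0.5773, -0.277, 0.2467]
orientation: [[-0.998, -0.064, -0.001], [-0.064, 0.998, 0.0], [0.001, 0.0, -1.0]]
ft_force: [0.1, -0.8, -0.6]
finger_gap: 0.0511
grip_force: 0.0
```

```bash
python3 - <<'E'
from station import env,get_image
import cv2,numpy as np
s=env.state()
d=get_image("wrist"); cv2.imwrite("pics/w1.png",d["frame"][:,:,::-1]); np.savez("w1.npz",K=d["intrinsics"],H=d["hand_eye"],p=s["eef_pos"],O=s["orientation"])
print(s["eef_pos"],s["orientation"].round(4) if hasattr(s["orientation"],'round') else s["orientation"],s["joint_positions"],s["time"],s["finger_gap"],d["hand_eye"],d["intrinsics"])
E
```

```text
[ 0.5773422  -0.27696831  0.24674263] [[-9.979e-01 -6.410e-02 -6.000e-04]
 [-6.410e-02  9.979e-01  4.000e-04]
 [ 6.000e-04  4.000e-04 -1.000e+00]] [-5.74446346e-01  4.68785168e-01  3.79078414e-01  1.48177523e+00
 -8.24652659e-06 -6.38615913e-01] 1.975 0.051110128938566306 [[-8.17379249e-04 -9.58413755e-01 -2.85381160e-01  7.24481723e-02]
 [ 9.99999594e-01 -8.91388577e-04  1.29441465e-04  6.05798608e-04]
 [-3.78443987e-04 -2.85380939e-01  9.58414095e-01 -1.66632803e-01]
 [ 0.00000000e+00  0.00000000e+00  0.00000000e+00  1.00000000e+00]] [[325.1922621    0.         283.70179616]
 [  0.         325.1922621  208.42696952]
 [  0.           0.           1.        ]]
```

View pics/w1.png

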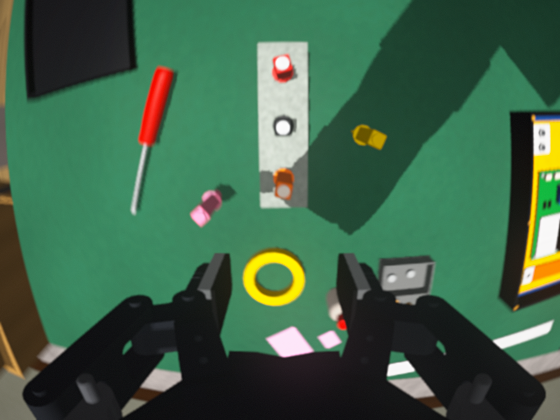

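Wrist view: the orange tool in the stand has its cap at (284,190), its handle looks square to the block, and the pack is to the right. Next I check the cap position and the handle yaw in a close crop.

```bash
cat >> h.py <<'E'
def wray(w,u,v):
    K,H=w["K"],w["H"]; x=np.array([u-K[0,2],v-K[1,2]])/K[0,0]; th=np.hypot(*x)
    r=np.r_[x/th*np.sin(th),np.cos(th)] if th>0 else np.array([0,0,1.])
    return w["p"]+w["O"]@H[:3,3], w["O"]@H[:3,:3]@r
def wonz(w,u,v,z):
    c,r=wray(w,u,v); return c+r*(z-c[2])/r[2]
E
python3 - <<'E'
from h import *
w=dict(np.load("w1.npz"))
print(wonz(w,284,190.5,.114), wonz(w,283.5,66,.114),wonz(w,284,126,.114))
for p in[(258,42),(307,42),(308,207),(260,208)]:print(wonz(w,*p,.048).round(4))
a=cv2.imread("pics/w1.png")[160:215,250:320];cv2.imwrite("pics/crop3.png",cv2.resize(a,None,fx=8,fy=8,interpolation=cv2.INTER_CUBIC))
E
```

```text
[ 0.57620781 -0.27604299  0.114     ] [ 0.46020217 -0.28386697  0.114     ] [ 0.51564445 -0.27989524  0.114     ]
[ 0.4238 -0.3144  0.048 ]
[ 0.4205 -0.2604  0.048 ]
[ 0.6099 -0.2456  0.048 ]
[ 0.6147 -0.3017  0.048 ]
```

View pics/crop3.png

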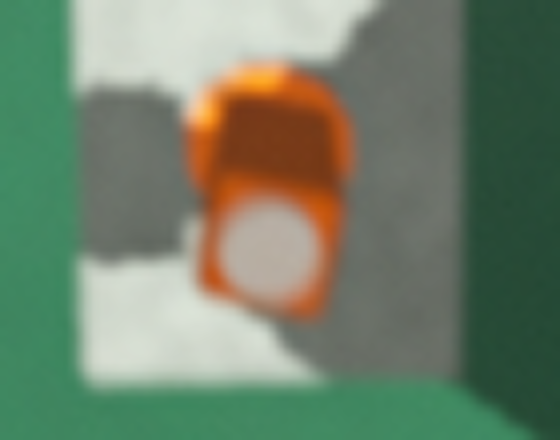

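The crop shows the handle rotated relative to the stand: its top's lower corners are at (203,280) and (320,318), and its right edge runs up to (345,200).

```bash
python3 - <<'E'
from h import *
w=dict(np.load("w1.npz"))
C=lambda x,y:wonz(w,(x+.5)/8-.5+250,(y+.5)/8-.5+160,.112)
for a,b in[((203,280),(320,318)),((320,318),(345,200)),((203,280),(218,180))]:
    q=C(*b)-C(*a);print(np.linalg.norm(q)*1e3,np.degrees(np.arctan2(q[1],q[0])))
print(C(268,248), np.degrees(np.arctan2(w["O"][1,1],w["O"][0,1])))
E
```

```text
14.766799954252273 75.05646600690476
14.771831421321714 172.31502955487178
12.346122354465788 174.98490969048038
[ 0.57680022 -0.27689657  0.112     ] 93.67663912249763
```

Request:
move_arm(deltas="0.4 -0.001 0 -0.035 0 0 -8; 0.4 -0.001 0 -0.07 0 0 -15.5; 0.4 -0.001 0 -0.105 0 0 -15.5; 0.4 -0.001 0 -0.14 0 0 -15.5; 0.4 -0.001 0 -0.167 0 0 -15.5")

```text
time: 2.65
eef_pos: [0.5751, -0.2772, 0.0783]
orientation: [[-0.977, 0.212, -0.001], [0.212, 0.977, 0.001], [0.001, 0.001, -1.0]]
ft_force: [-0.0, 0.0, 1.0]
finger_gap: 0.051
grip_force: 0.0
```

Request:
move_arm(deltas="0.85 0 0 0 0 0 0; 0.85 0 0 0 0 0 0; 0.85 0 0 0 0 0 0; 0.85 0 0 0 0 0 0", force=50)

```text
time: 3.15
eef_pos: [0.5763, -0.278, 0.0812]
orientation: [[-0.978, 0.211, 0.002], [0.211, 0.978, -0.001], [-0.002, -0.001, -1.0]]
ft_force: [-0.2, -0.4, 5.6]
finger_gap: 0.0138
grip_force: 49.4
```

```bash
cat > snap.py <<'E'
import sys
from station import env,get_image
import cv2,numpy as np
def snap(n,tag):
    s=env.state(); d=get_image(n)
    m=dict(K=d["intrinsics"],intrinsics=d["intrinsics"],p=s["eef_pos"],O=s["orientation"],frame=d["frame"])
    if n=="wrist": m["H"]=d["hand_eye"]
    else: m["R"]=d["R"];m["t"]=d["t"]
    np.savez(tag+".npz",**m); return m,s
def crop(m,x,y,w,h,k,out): cv2.imwrite(out,cv2.resize(m["frame"][y:y+h,x:x+w,::-1],None,fx=k,fy=k,interpolation=cv2.INTER_CUBIC))
E
python3 -c "
from station import env
s=env.state();print(s['finger_gap'],s['grip_force'],s['ft_force'],s['torque'],s['eef_pos'],s['time'])"
```

```text
0.013814453630274217 49.42284822463989 [-0.20751371 -0.37312621  5.55681079] [-0.06910186  0.06852646  0.03602888] [ 0.57628637 -0.27795584  0.08118828] 3.15
```

Request:
move_arm(deltas="0.85 0 0 0.015 0 0 0; 0.85 0 0 0.035 0 0 0; 0.85 0 0 0.06 0 0 0; 0.85 0 0 0.085 0 0 0; 0.85 0 0 0.11 0 0 0")

```text
time: 3.78
eef_pos: [0.5757, -0.2775, 0.1921]
orientation: [[-0.978, 0.211, 0.001], [0.211, 0.978, -0.0], [-0.001, -0.0, -1.0]]
ft_force: [0.2, -0.9, 0.8]
finger_gap: 0.0139
grip_force: 48.8
```

Request:
move_arm(deltas="0.85 0 0 0 0 0 0; 0.85 0 0 0 0 0 0")

```text
time: 4.03
eef_pos: [0.5755, -0.2774, 0.1898]
orientation: [[-0.978, 0.211, -0.0], [0.211, 0.978, 0.0], [0.0, 0.0, -1.0]]
ft_force: [-0.1, 0.2, -1.0]
finger_gap: 0.0135
grip_force: 48.8
```

```bash
python3 - <<'E'
from snap import *; from h import *
m,s=snap("scene","s2"); w,s=snap("wrist","w2")
G=s["eef_pos"]; tip=G-[0,0,.08]
u,v=proj(m,tip).round().astype(int);print("tip px",u,v,s["finger_gap"],s["ft_force"],s["torque"],s["time"])
a=cv2.resize(m["frame"][v-60:v+25,u-40:u+40,::-1],None,fx=5,fy=5,interpolation=cv2.INTER_CUBIC)
b=cv2.resize(w["frame"][120:290,200:370,::-1],None,fx=2.35,fy=2.35,interpolation=cv2.INTER_CUBIC)
o=np.zeros((430,800,3),np.uint8);o[:425,:400]=a;o[:399,400:]=b[:399,:400] if b.shape[1]>=400 else 0
print(a.shape,b.shape);cv2.imwrite("pics/crop4.png",o)
E
```

```text
tip px 205 225 0.013906518669363861 [-0.22866784 -0.60920522  0.34342446] [0.03646392 0.02083283 0.03753939] 4.075
(425, 400, 3) (400, 400, 3)
```

View pics/crop4.png

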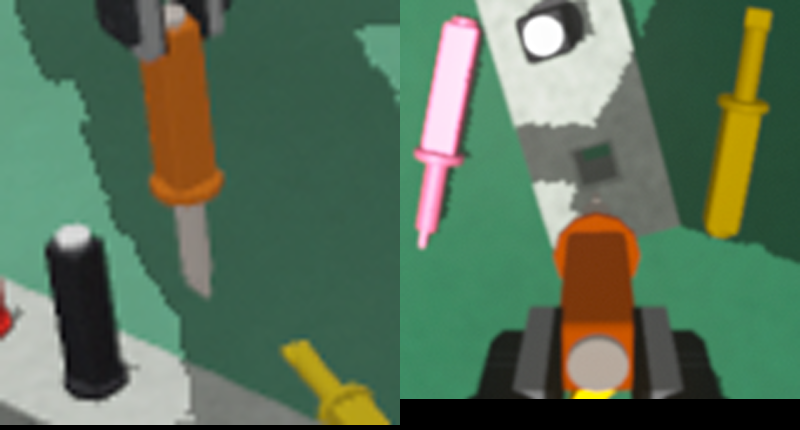

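The tool is held well. In the scene crop the blade's right end, at (210,298), is the nearer one. In the wrist crop only the thin edge of the tip shows, at (597,203). Both put the blade along the gripper's x axis (yaw 168°). The pink and yellow look-alikes are untouched. Now I carry it over the trimmer.

Request:
move_arm(deltas="0.85 0 0.015 0.02 0 0 0; 0.85 0 0.05 0.04 0 0 0; 0.85 0 0.1 0.04 0 0 0; 0.85 0 0.15 0.04 0 0 0; 0.85 0 0.2 0.04 0 0 0")

```text
time: 4.75
eef_pos: [0.5752, -0.076, 0.2295]
orientation: [[-0.977, 0.211, -0.001], [0.211, 0.977, 0.0], [0.001, 0.0, -1.0]]
ft_force: [0.5, 0.1, -0.6]
finger_gap: 0.0138
grip_force: 48.9
```

Request:
move_arm(deltas="0.85 -0.002 0.05 0 0 0 -4; 0.85 -0.004 0.1 0 0 0 -8; 0.85 -0.006 0.15 0 0 0 -12; 0.85 -0.008 0.2 0 0 0 -16; 0.85 -0.0095 0.2464 0 0 0 -18.2")

```text
time: 5.38
eef_pos: [0.5656, 0.1706, 0.2295]
orientation: [[-0.862, 0.507, -0.001], [0.507, 0.862, -0.0], [0.001, -0.001, -1.0]]
ft_force: [-0.1, -0.8, -0.5]
finger_gap: 0.0142
grip_force: 48.9
```

Request:
move_arm(deltas="0.85 0 0 -0.025 0 0 0; 0.85 0 0 -0.05 0 0 0; 0.85 0 0 -0.065 0 0 0; 0.85 0 0 -0.065 0 0 0; 0.85 0 0 -0.065 0 0 0")

```text
time: 6.0
eef_pos: [0.5664, 0.1688, 0.1655]
orientation: [[-0.863, 0.506, 0.0], [0.506, 0.863, 0.0], [-0.0, 0.0, -1.0]]
ft_force: [0.1, 1.1, -0.1]
finger_gap: 0.0143
grip_force: 48.9
```

```bash
python3 - <<'E'
from snap import *; from h import *
w,s=snap("wrist","w3"); t,_=snap("top","t3")
print(s["eef_pos"],s["ft_force"],s["torque"],s["joint_positions"][5],s["time"])
b=cv2.resize(w["frame"][150:270,220:340,::-1],None,fx=5,fy=5,interpolation=cv2.INTER_CUBIC)
cv2.imwrite("pics/crop5.png",b)
E
```

```text
[0.56638794 0.16883476 0.16552542] [ 0.061278    1.13142313 -0.13225856] [-0.00347934  0.0631902  -0.02722687] 0.6819795695941898 6.0
```

View pics/crop5.png

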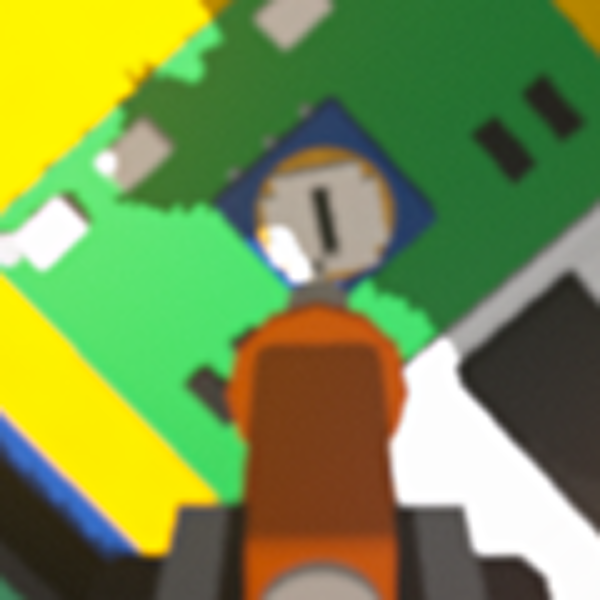

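Wrist crop: the slot runs from (320,188) to (333,252), dark on the white screw in its blue housing. The shaft end or blade shows at about (319,285).

```bash
cat >> h.py <<'E'
def wproj(w,X):
    T=w["H"]; q=T[:3,:3].T@(w["O"].T@(np.asarray(X)-w["p"])-T[:3,3]); th=np.arctan2(np.hypot(q[0],q[1]),q[2])
    return w["K"][:2,2]+w["K"][0,0]*th*q[:2]/np.hypot(q[0],q[1])
E
python3 - <<'E'
from h import *
w=dict(np.load("w3.npz"))
f=lambda x,y:((x+.5)/5-.5+220,(y+.5)/5-.5+150)
g=lambda X:[((a+.5-o)*5-.5).round(1) for a,o in zip(wproj(w,X),(220,150))]
a,b=wonz(w,*f(320,188),.049),wonz(w,*f(333,252),.049);q=b-a
print("slot",(a+b)/2,np.linalg.norm(q),np.degrees(np.arctan2(q[1],q[0]))%180)
c=wonz(w,*f(326,214),.049);print("screw disc",c)
for l in(.075,.078):
  tip=w["p"]+w["O"]@[0,0,l];print("tip pred px",g(tip),"blade top",g(w["p"]+w["O"]@[0,0,l-.008]), "tip +x",g(tip+w["O"]@[.0055,0,0]),"shaft +x",g(w["p"]+w["O"]@[.005,0,l-.008]),"flange edge +x",g(w["p"]+w["O"]@[.012,0,l-.042]))
print("gripper yaw",np.degrees(np.arctan2(w["O"][1,0],w["O"][0,0])), "slot proj at top est",g([.5662,.1692,.049]))
print("cap", g(w["p"]+w["O"]@[0,0,.075-.109]))
E
```

```text
slot [0.5652102  0.17154368 0.049     ] 0.012066052232065545 160.78043958290633
screw disc [0.56418029 0.17203603 0.049     ]
tip pred px [np.float64(316.6), np.float64(299.8)] blade top [np.float64(316.5), np.float64(315.2)] tip +x [np.float64(316.5), np.float64(265.7)] shaft +x [np.float64(316.5), np.float64(283.3)] flange edge +x [np.float64(315.9), np.float64(304.7)]
tip pred px [np.float64(316.6), np.float64(294.3)] blade top [np.float64(316.5), np.float64(309.3)] tip +x [np.float64(316.6), np.float64(260.5)] shaft +x [np.float64(316.5), np.float64(277.7)] flange edge +x [np.float64(316.0), np.float64(298.0)]
gripper yaw 149.62790924086698 slot proj at top est [np.float64(318.1), np.float64(231.2)]
cap [np.float64(314.7), np.float64(640.2)]
```

```bash
cat > slot.py <<'E'
from h import *
def slot(w,box,z=.049,thr=110):
    x0,y0,x1,y1=box; g=w["frame"][y0:y1,x0:x1].max(2).astype(float)
    k=8; G=cv2.resize(g,None,fx=k,fy=k,interpolation=cv2.INTER_CUBIC)
    m=(G<thr).astype(np.uint8); n,L,st,_=cv2.connectedComponentsWithStats(m); i=1+np.argmax(st[1:,4])
    v,u=np.nonzero(L==i)
    P=np.array([wonz(w,(a+.5)/k-.5+x0,(b+.5)/k-.5+y0,z)[:2] for a,b in list(zip(u,v))[::7]])
    c=P.mean(0);e,V=np.linalg.eigh(np.cov(P.T));d=V[:,1]
    return c,np.degrees(np.arctan2(d[1],d[0]))%180,np.sqrt(12*e)*1e3,((u.mean()+.5)/k-.5+x0,(v.mean()+.5)/k-.5+y0)
E
python3 - <<'E'
from slot import *
w=dict(np.load("w3.npz"))
for t in(90,110,130):print(slot(w,(280,185,291,203),thr=t))
for r in w["frame"][204:216,276:292].astype(int).sum(2)//3: print(r)
E
```

```text
(array([0.56495627, 0.17127598]), np.float64(160.9123227219408), array([ 1.96474123, 10.88912549]), (np.float64(284.5243034751348), np.float64(193.53853355302576)))
(array([0.56501323, 0.17126628]), np.float64(160.61031837327914), array([ 2.52672269, 11.61478307]), (np.float64(284.52212461807073), np.float64(193.59289065910082)))
(array([0.56506924, 0.1712438 ]), np.float64(160.68390722267534), array([ 3.09360213, 12.28888432]), (np.float64(284.530069374791), np.float64(193.65573804747575)))
[161 219 252 255 255 245 184 127 123 135 140 139 133 125 117 105]
[136 186 243 254 249 229 177 136 125 121 120 120 111  97  85  79]
[135 150 182 193 180 159 131 116 111 107 108 111  97  80  74  83]
[137 133 125 117 108 104 101 100 100 100 103 103  90  79  86 106]
[137 128 112 101  96  98  98 100 101 101 101  99  93  92 108 125]
[135 125 108  99  97  95  95  95  96  97 100  99  98 107 124 135]
[133 118  99  94  92  89  86  86  86  88  92  94  96 110 129 137]
[122 106  90  84  83  83  85  86  85  85  86  84  86 101 120 130]
[103  90  83  83  88  90  95  97  94  92  90  86  84  89  99 107]
[ 90  90  91  96  98  99 100 100 100 101  98  98  94  92  91  91]
[ 96  97  99 100 100 101 101 101 101 101 100 101  99  99  97  97]
[ 99 100 100 101  99 101  99 100 101 100 101 101 102 101 101 100]
```

Request:
move_arm(deltas="0.85 -0.0007 0.0012 -0.01 0 0 5.5; 0.85 -0.0014 0.0025 -0.02 0 0 11; 0.85 -0.0014 0.0025 -0.028 0 0 11; 0.85 -0.0014 0.0025 -0.032 0 0 11; 0.85 -0.0014 0.0025 -0.032 0 0 11")

```text
time: 6.72
eef_pos: [0.5648, 0.1713, 0.1331]
orientation: [[-0.943, 0.333, -0.0], [0.333, 0.943, 0.0], [0.0, -0.0, -1.0]]
ft_force: [-0.1, 0.0, -0.2]
finger_gap: 0.0139
grip_force: 48.9
```

```bash
python3 - <<'E'
from snap import *; from h import *
w,s=snap("wrist","w4")
print(s["eef_pos"],s["ft_force"],s["torque"],np.degrees(np.arctan2(s["orientation"][1,0],s["orientation"][0,0])),s["time"])
b=cv2.resize(w["frame"][180:230,258:308,::-1],None,fx=12,fy=12,interpolation=cv2.INTER_CUBIC)
cv2.imwrite("pics/crop6.png",b)
g=lambda X:[((a+.5-o)*12-.5).round(1) for a,o in zip(wproj(w,X),(258,180))]
for l in(.075,.078):
  tip=w["p"]+w["O"]@[0,0,l];print("tip pred px",g(tip), "tip +x",g(tip+w["O"]@[.0055,0,0]),"shaft +x",g(w["p"]+w["O"]@[.005,0,l-.008]),"slot est",g([.565,.1713,.049]))
E
```

```text
[0.56483607 0.17129661 0.13308464] [-0.12065877  0.04229703 -0.16465968] [0.07594772 0.00857582 0.06147921] 160.55376741109657 6.725
tip pred px [np.float64(303.9), np.float64(358.3)] tip +x [np.float64(303.8), np.float64(276.4)] shaft +x [np.float64(303.6), np.float64(318.5)] slot est [np.float64(305.1), np.float64(321.6)]
tip pred px [np.float64(304.0), np.float64(345.1)] tip +x [np.float64(303.9), np.float64(264.0)] shaft +x [np.float64(303.7), np.float64(305.3)] slot est [np.float64(305.1), np.float64(321.6)]
```

View pics/crop6.png

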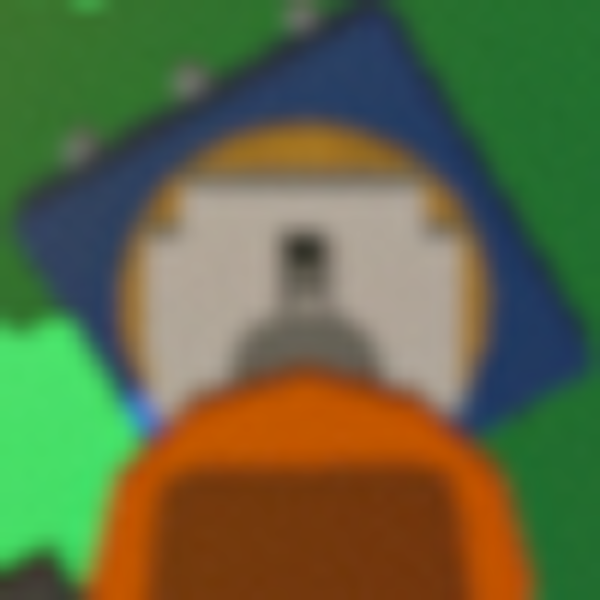

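Wrist crop: the blade, about column 303, sits over the slot centre at about column 304, and the far slot end is at (304,232), where predicted. It is lined up, so I go down in small steps and watch the force.

Request:
move_arm(deltas="0.85 0 0 -0.003 0 0 0; 0.85 0 0 -0.006 0 0 0; 0.85 0 0 -0.008 0 0 0; 0.85 0 0 -0.008 0 0 0")

```text
time: 7.28
eef_pos: [0.5647, 0.1713, 0.1249]
orientation: [[-0.943, 0.332, -0.0], [0.332, 0.943, -0.0], [0.0, -0.0, -1.0]]
ft_force: [0.7, -0.1, -1.6]
finger_gap: 0.0138
grip_force: 48.9
```

Request:
move_arm(deltas="0.85 0 0 -0.001 0 0 0; 0.85 0 0 -0.0015 0 0 0; 0.85 0 0 -0.0015 0 0 0")

```text
time: 7.65
eef_pos: [0.5649, 0.1714, 0.1236]
orientation: [[-0.943, 0.332, 0.0], [0.332, 0.943, 0.0], [-0.0, 0.0, -1.0]]
ft_force: [0.8, 0.3, -1.0]
finger_gap: 0.0138
grip_force: 48.9
```

Request:
move_arm(deltas="0.85 0 0 -0.0005 0 0 0; 0.85 0 0 -0.001 0 0 0; 0.85 0 0 -0.001 0 0 0")

```text
time: 8.02
eef_pos: [0.5648, 0.1713, 0.1225]
orientation: [[-0.943, 0.332, -0.0], [0.332, 0.943, 0.0], [0.0, 0.0, -1.0]]
ft_force: [-0.4, -0.1, 1.1]
finger_gap: 0.0142
grip_force: 48.9
```

Request:
move_arm(deltas="0.85 0 0 -0.0005 0 0 0; 0.85 0 0 -0.001 0 0 0; 0.85 0 0 -0.001 0 0 0")

```text
time: 8.4
eef_pos: [0.5648, 0.1713, 0.1215]
orientation: [[-0.943, 0.332, -0.0], [0.332, 0.943, 0.0], [0.0, -0.0, -1.0]]
ft_force: [-0.3, 0.0, -1.2]
finger_gap: 0.0139
grip_force: 48.9
```

```bash
python3 - <<'E'
from snap import *; from h import *
w,s=snap("wrist","w5")
print(s["eef_pos"],s["ft_force"],s["torque"],s["time"])
F=[];
for _ in range(3):
    get_image("top"); s=env.state(); F.append(np.r_[s["ft_force"],s["torque"]])
print(np.round(F,3))
b=cv2.resize(w["frame"][180:230,258:308,::-1],None,fx=12,fy=12,interpolation=cv2.INTER_CUBIC)
cv2.imwrite("pics/crop7.png",b)
E
```

```text
[0.56481969 0.17133382 0.12151532] [-0.3069737   0.03029299 -1.15174941] [ 0.01831465  0.03428074 -0.01678849] 8.4
[[ 1.048e+00  1.330e-01  2.800e-01  1.000e-03 -3.900e-02  2.200e-02]
 [ 1.210e-01  4.020e-01 -5.090e-01 -4.600e-02  2.000e-03  5.600e-02]
 [-4.600e-01 -4.260e-01 -1.110e-01 -1.300e-02 -3.000e-02  3.900e-02]]
```

View pics/crop7.png

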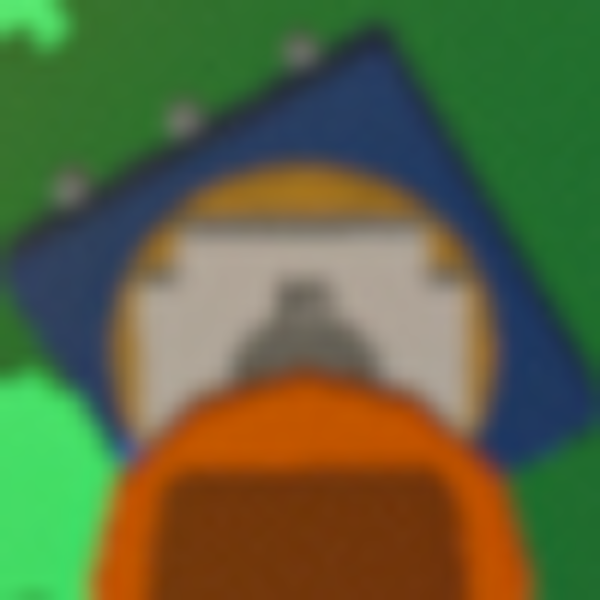

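The blade is in the slot: it now fills the slot mouth at about (303,300), with no measurable force. I go 1 mm deeper, take a torque baseline, then turn clockwise.

Request:
move_arm(deltas="0.85 0 0 -0.0005 0 0 0; 0.85 0 0 -0.001 0 0 0; 0.85 0 0 -0.001 0 0 0")

```text
time: 8.98
eef_pos: [0.5648, 0.1713, 0.1205]
orientation: [[-0.943, 0.332, -0.0], [0.332, 0.943, 0.0], [0.0, -0.0, -1.0]]
ft_force: [0.5, 0.4, 0.2]
finger_gap: 0.0139
grip_force: 48.9
```

```bash
cat > rd.py <<'E'
from station import env,get_image
import numpy as np,sys
A=[]
for _ in range(int(sys.argv[1])):
    get_image("top"); s=env.state(); A.append(np.r_[s["ft_force"],s["torque"],s["tau"][5]])
A=np.array(A);O=np.array(s["orientation"])
print("mean",A.mean(0).round(3),"std",A.std(0).round(3),"pos",np.round(s["eef_pos"],4),"yaw",np.degrees(np.arctan2(O[1,0],O[0,0])).round(2),"t",s["time"],"j6",s["joint_positions"][5])
E
python3 rd.py 8
```

```text
mean [-0.263 -0.172 -0.268 -0.016 -0.044 -0.013  0.   ] std [0.424 0.419 0.486 0.02  0.027 0.029 0.   ] pos [0.5648 0.1713 0.1205] yaw 160.63 t 9.375 j6 0.49462446387737047
```

Request:
move_arm(deltas="0.85 0 0 0 0 0 -4; 0.85 0 0 0 0 0 -8; 0.85 0 0 0 0 0 -12; 0.85 0 0 0 0 0 -16; 0.85 0 0 0 0 0 -20")

```text
time: 10.0
eef_pos: [0.5648, 0.1713, 0.1206]
orientation: [[-0.772, 0.636, 0.0], [0.636, 0.772, -0.0], [-0.0, 0.0, -1.0]]
ft_force: [-0.3, -0.2, -1.4]
finger_gap: 0.0136
grip_force: 48.9
```

```bash
python3 rd.py 6
```

```text
mean [ 0.226 -0.406  0.024 -0.039 -0.039  0.041  0.172] std [0.665 0.43  0.592 0.039 0.045 0.026 0.59 ] pos [0.5648 0.1713 0.1206] yaw 140.7 t 10.3 j6 0.8424114131489727
```

Request:
move_arm(deltas="0.85 0 0 0 0 0 -4; 0.85 0 0 0 0 0 -8; 0.85 0 0 0 0 0 -12; 0.85 0 0 0 0 0 -16; 0.85 0 0 0 0 0 -20")

```text
time: 10.92
eef_pos: [0.5649, 0.1713, 0.1206]
orientation: [[-0.508, 0.861, 0.0], [0.861, 0.508, 0.0], [-0.0, 0.0, -1.0]]
ft_force: [1.0, -0.5, -0.5]
finger_gap: 0.0139
grip_force: 48.9
```

```bash
python3 rd.py 8; python3 - <<'E'
from snap import *
w,s=snap("wrist","w6")
b=cv2.resize(w["frame"][180:230,258:308,::-1],None,fx=8,fy=8,interpolation=cv2.INTER_CUBIC);cv2.imwrite("pics/crop8.png",b)
E
```

```text
mean [ 0.314 -0.281 -0.248 -0.018 -0.128  0.032  0.127] std [0.503 0.293 0.458 0.028 0.026 0.023 0.509] pos [0.5648 0.1714 0.1206] yaw 120.68 t 11.325 j6 1.191831939216563
```

View pics/crop8.png

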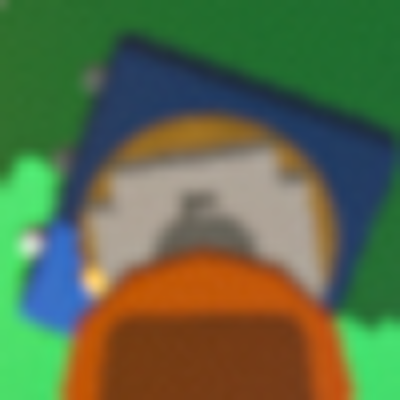

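The screw follows the tool: its flats have turned with the blade and lag only by the slot play, while torque stays at about 0.03 N m. Smaller steps from here.

Request:
move_arm(deltas="0.85 0 0 0 0 0 -3; 0.85 0 0 0 0 0 -6; 0.85 0 0 0 0 0 -9; 0.85 0 0 0 0 0 -9")

```text
time: 11.88
eef_pos: [0.5649, 0.1714, 0.1206]
orientation: [[-0.369, 0.929, 0.0], [0.929, 0.369, 0.0], [0.0, 0.0, -1.0]]
ft_force: [0.4, 0.2, 0.6]
finger_gap: 0.0139
grip_force: 48.9
```

```bash
python3 rd.py 8
```

```text
mean [ 0.768  0.212 -0.157 -0.021 -0.172  0.022  0.054] std [0.57  0.482 0.252 0.031 0.036 0.023 0.079] pos [0.5648 0.1713 0.1206] yaw 111.65 t 12.275 j6 1.3495470815118291
```

Request:
move_arm(deltas="0.85 0 0 0 0 0 -2; 0.85 0 0 0 0 0 -4; 0.85 0 0 0 0 0 -4")

```text
time: 12.65
eef_pos: [0.5648, 0.1714, 0.1206]
orientation: [[-0.302, 0.953, 0.0], [0.953, 0.302, 0.0], [0.0, 0.0, -1.0]]
ft_force: [0.5, -0.6, 0.7]
finger_gap: 0.0139
grip_force: 48.9
```

```bash
python3 rd.py 8
```

```text
mean [ 0.975 -0.109 -0.501 -0.017 -0.194  0.027  0.06 ] std [0.311 0.42  0.321 0.036 0.016 0.025 0.058] pos [0.5648 0.1713 0.1206] yaw 107.63 t 13.05 j6 1.4195792861187024
```

Request:
move_arm(deltas="0.85 0.0002 0 0 0 0 -2; 0.85 0.0002 0 0 0 0 -4; 0.85 0.0002 0 0 0 0 -4")

```text
time: 13.42
eef_pos: [0.565, 0.1713, 0.1206]
orientation: [[-0.235, 0.972, -0.0], [0.972, 0.235, -0.0], [-0.0, -0.0, -1.0]]
ft_force: [0.1, -0.2, 0.1]
finger_gap: 0.0137
grip_force: 48.9
```

```bash
python3 rd.py 8
```

```text
mean [ 0.705 -0.136 -0.475 -0.026 -0.128  0.014  0.06 ] std [0.618 0.487 0.193 0.014 0.02  0.03  0.058] pos [0.565  0.1713 0.1206] yaw 103.63 t 13.825 j6 1.4893215413839516
```

Request:
move_arm(deltas="0.85 0 0 0 0 0 -2; 0.85 0 0 0 0 0 -3; 0.85 0 0 0 0 0 -3")

```text
time: 14.2
eef_pos: [0.565, 0.1713, 0.1206]
orientation: [[-0.184, 0.983, 0.0], [0.983, 0.184, -0.0], [-0.0, 0.0, -1.0]]
ft_force: [0.8, -1.2, 0.4]
finger_gap: 0.0141
grip_force: 48.9
```

```bash
python3 rd.py 8
```

```text
mean [ 0.677  0.202 -0.281 -0.042 -0.137  0.022  0.045] std [0.368 0.621 0.483 0.023 0.022 0.014 0.031] pos [0.565  0.1714 0.1206] yaw 100.63 t 14.6 j6 1.5417229972134148
```

Request:
move_arm(deltas="0.85 0.0002 0 0 0 0 -2; 0.85 0.0002 0 0 0 0 -3; 0.85 0.0002 0 0 0 0 -3")

```text
time: 14.98
eef_pos: [0.5652, 0.1713, 0.1206]
orientation: [[-0.132, 0.991, -0.0], [0.991, 0.132, -0.0], [-0.0, -0.0, -1.0]]
ft_force: [-0.3, -0.5, -0.4]
finger_gap: 0.0137
grip_force: 48.9
```

```bash
python3 rd.py 8
```

```text
mean [ 0.148 -0.037 -0.304 -0.052 -0.092  0.024  0.045] std [0.421 0.619 0.693 0.027 0.031 0.028 0.031] pos [0.5652 0.1713 0.1206] yaw 97.63 t 15.375 j6 1.5940189521981685
```

Request:
move_arm(deltas="0.85 0 0 0 0 0 -2; 0.85 0 0 0 0 0 -3; 0.85 0 0 0 0 0 -3")

```text
time: 15.75
eef_pos: [0.5652, 0.1713, 0.1206]
orientation: [[-0.08, 0.997, 0.0], [0.997, 0.08, -0.0], [-0.0, 0.0, -1.0]]
ft_force: [0.2, -0.6, -0.3]
finger_gap: 0.0139
grip_force: 48.9
```

```bash
python3 rd.py 8
```

```text
mean [ 0.316 -0.015 -0.292 -0.035 -0.118  0.036  0.045] std [0.452 0.588 0.363 0.035 0.016 0.031 0.031] pos [0.5652 0.1713 0.1206] yaw 94.63 t 16.15 j6 1.6464262291279947
```

Request:
move_arm(deltas="0.85 0 0 0 0 0 -2; 0.85 0 0 0 0 0 -3; 0.85 0 0 0 0 0 -3")

```text
time: 16.52
eef_pos: [0.5652, 0.1713, 0.1206]
orientation: [[-0.028, 1.0, 0.0], [1.0, 0.028, -0.0], [-0.0, 0.0, -1.0]]
ft_force: [0.1, 0.2, -0.4]
finger_gap: 0.0144
grip_force: 48.9
```

```bash
python3 rd.py 8
```

```text
mean [ 0.276 -0.562 -0.316 -0.059 -0.115  0.037  0.045] std [0.206 0.342 0.373 0.043 0.03  0.032 0.031] pos [0.5653 0.1713 0.1206] yaw 91.63 t 16.925 j6 1.6987088772575931
```

Request:
move_arm(deltas="0.85 0 0 0 0 0 -2; 0.85 0 0 0 0 0 -3; 0.85 0 0 0 0 0 -3")

```text
time: 17.3
eef_pos: [0.5652, 0.1713, 0.1206]
orientation: [[0.024, 1.0, -0.0], [1.0, -0.024, -0.0], [-0.0, -0.0, -1.0]]
ft_force: [0.8, -0.6, -0.6]
finger_gap: 0.0137
grip_force: 48.9
```

```bash
python3 rd.py 8
```

```text
mean [ 0.322 -0.392 -0.201 -0.068 -0.136  0.038  0.048] std [0.513 0.687 0.598 0.036 0.032 0.033 0.031] pos [0.5652 0.1714 0.1206] yaw 88.63 t 17.7 j6 1.7511054824036085
```

Request:
move_arm(deltas="0.85 0 0 0 0 0 -2; 0.85 0 0 0 0 0 -3; 0.85 0 0 0 0 0 -3")

```text
time: 18.08
eef_pos: [0.5652, 0.1713, 0.1206]
orientation: [[0.077, 0.997, 0.0], [0.997, -0.077, -0.0], [-0.0, 0.0, -1.0]]
ft_force: [0.8, -0.2, -0.3]
finger_gap: 0.0138
grip_force: 48.9
```

```bash
python3 rd.py 8
```

```text
mean [ 0.255 -0.161 -0.098 -0.087 -0.136  0.046  0.067] std [0.259 0.422 0.345 0.026 0.024 0.032 0.031] pos [0.5652 0.1713 0.1206] yaw 85.63 t 18.475 j6 1.803477908749225
```

Request:
move_arm(deltas="0.85 0 0 0 0 0 -2; 0.85 0 0 0 0 0 -3; 0.85 0 0 0 0 0 -3")

```text
time: 18.85
eef_pos: [0.5652, 0.1713, 0.1206]
orientation: [[0.129, 0.992, 0.0], [0.992, -0.129, -0.0], [-0.0, 0.0, -1.0]]
ft_force: [0.8, -0.6, -0.5]
finger_gap: 0.014
grip_force: 48.9
```

```bash
python3 rd.py 8
```

```text
mean [ 0.156 -0.272 -0.035 -0.083 -0.138  0.064  0.087] std [0.311 0.564 0.664 0.038 0.018 0.03  0.031] pos [0.5652 0.1713 0.1206] yaw 82.64 t 19.25 j6 1.855755859609939
```

Torque starts to climb steadily: joint 6 reads 0.045, then 0.067, then 0.087 N m. The screw is reaching its stop, so I press on gently to make sure it is firm.

Request:
move_arm(deltas="0.85 0 0 0 0 0 -1.5; 0.85 0 0 0 0 0 -3; 0.85 0 0 0 0 0 -3")

```text
time: 19.62
eef_pos: [0.5652, 0.1713, 0.1206]
orientation: [[0.181, 0.984, -0.0], [0.984, -0.181, 0.0], [0.0, -0.0, -1.0]]
ft_force: [0.4, -0.7, -0.4]
finger_gap: 0.0142
grip_force: 48.9
```

```bash
sed -i 's/^print/print("tau6",A[:,6].round(3));print/' rd.py; python3 rd.py 8
```

```text
tau6 [0.221 0.139 0.106 0.094 0.09  0.089 0.089 0.089]
mean [ 0.122 -0.065 -0.35  -0.084 -0.13   0.09   0.115] std [0.308 0.697 0.537 0.021 0.038 0.04  0.043] pos [0.5652 0.1713 0.1206] yaw 79.63 t 20.025 j6 1.9081762574703005
```

Request:
move_arm(deltas="0.85 0 0 0 0 0 -1.5; 0.85 0 0 0 0 0 -3; 0.85 0 0 0 0 0 -3")

```text
time: 20.4
eef_pos: [0.5652, 0.1713, 0.1206]
orientation: [[0.232, 0.973, -0.0], [0.973, -0.232, -0.0], [-0.0, 0.0, -1.0]]
ft_force: [0.4, -0.2, -0.9]
finger_gap: 0.014
grip_force: 48.8
```

```bash
python3 rd.py 10; python3 - <<'E'
from snap import *
w,s=snap("wrist","w7")
b=cv2.resize(w["frame"][180:230,258:308,::-1],None,fx=8,fy=8,interpolation=cv2.INTER_CUBIC);cv2.imwrite("pics/crop9.png",b)
E
```

```text
tau6 [0.242 0.159 0.126 0.114 0.11  0.109 0.109 0.11  0.11  0.11 ]
mean [ 0.472 -0.327 -0.095 -0.099 -0.14   0.099  0.13 ] std [0.653 0.605 0.508 0.03  0.028 0.022 0.04 ] pos [0.5652 0.1713 0.1206] yaw 76.63 t 20.9 j6 1.9605439910661284
```

Torque is now a steady 0.11 N m and rises linearly with the turn, where it stayed flat while the screw turned freely. That is the end stop, firmly met and well short of 0.18. Next I unwind to zero torque, within the slot play, and withdraw straight up.

Request:
move_arm(deltas="0.85 0 0 0 0 0 4; 0.85 0 0 0 0 0 8; 0.85 0 0 0 0 0 12; 0.85 0 0 0 0 0 15; 0.85 0 0 0 0 0 15")

```text
time: 21.58
eef_pos: [0.5652, 0.1714, 0.1205]
orientation: [[-0.028, 1.0, -0.0], [1.0, 0.028, 0.0], [0.0, -0.0, -1.0]]
ft_force: [0.1, 0.1, 0.2]
finger_gap: 0.0141
grip_force: 48.9
```

```bash
python3 rd.py 8
```

```text
tau6 [-0.219 -0.053  0.009  0.028  0.031  0.029  0.026  0.023]
mean [ 0.52  -0.384 -0.363 -0.053 -0.085  0.009 -0.016] std [0.567 0.639 0.354 0.021 0.016 0.02  0.081] pos [0.5652 0.1714 0.1206] yaw 91.61 t 21.975 j6 1.6990690310802457
```

Request:
move_arm(deltas="0.85 0 0 0 0 0 1; 0.85 0 0 0 0 0 2; 0.85 0 0 0.001 0 0 2; 0.85 0 0 0.003 0 0 2; 0.85 0 0 0.005 0 0 2")

```text
time: 22.6
eef_pos: [0.5652, 0.1714, 0.1257]
orientation: [[-0.063, 0.998, -0.0], [0.998, 0.063, 0.0], [0.0, -0.0, -1.0]]
ft_force: [-0.1, -0.1, -0.4]
finger_gap: 0.0141
grip_force: 48.9
```

Request:
move_arm(deltas="0.85 0 0 0.005 0 0 0; 0.85 0 0 0.02 0 0 0; 0.85 0 0 0.045 0 0 0; 0.85 0 0 0.075 0 0 0; 0.85 0 0 0.11 0 0 0")

```text
time: 23.22
eef_pos: [0.565, 0.1713, 0.2374]
orientation: [[-0.063, 0.998, 0.0], [0.998, 0.063, 0.0], [0.0, 0.0, -1.0]]
ft_force: [0.3, 0.3, -0.8]
finger_gap: 0.0138
grip_force: 48.9
```

```bash
python3 rd.py 5; python3 - <<'E'
from snap import *; from slot import *
w,s=snap("wrist","w8"); t,_=snap("top","t8")
c=wproj(w,[.5652,.1713,.049]).round().astype(int);print(c)
for th in(100,120):print(slot(w,(c[0]-7,c[1]-8,c[0]+8,c[1]+8),thr=th))
f=w["frame"]; g=f[c[1]-9:c[1]+10,c[0]-9:c[0]+10].max(2);print(g)
E
```

```text
tau6 [-0. -0. -0.  0.  0.]
mean [-0.297 -0.181  0.081 -0.005  0.003  0.005 -0.   ] std [0.846 0.438 1.993 0.017 0.034 0.029 0.   ] pos [0.5651 0.1713 0.2355] yaw 93.63 t 23.475 j6 1.6638814327882143
[284 181]
(array([0.56460067, 0.17586751]), np.float64(102.74261843860025), array([1.70347181, 2.33630424]), (np.float64(283.20518292682925), np.float64(176.97591463414633)))
(array([0.56456802, 0.1756887 ]), np.float64(97.53324983345819), array([2.31094462, 3.68866165]), (np.float64(283.2627976190476), np.float64(177.15059523809524)))
[[111  99 128 145 147 147 148 151 150 148 147 145 149 150 149 139 116  90
  101]
 [133 128 146 153 155 154 157 160 164 166 165 165 167 169 170 164 144 114
   91]
 [134 157 167 169 169 171 173 173 171 172 175 178 178 178 177 169 153 137
  112]
 [150 169 179 181 180 179 175 162 146 148 166 178 179 178 178 173 164 157
  141]
 [202 216 223 223 215 195 169 130  98 109 151 174 176 177 177 174 172 171
  162]
 [251 254 255 252 243 217 175 118  74  96 152 178 181 180 179 177 185 202
  204]
 [255 255 255 254 248 236 213 155  98 116 178 215 224 224 216 199 211 239
  2
[... 276 characters left out ...]
 239 163 130 206 253 254 253 253 253 253 253
  255]
 [252 254 253 253 252 253 255 248 186 130 196 251 254 253 253 253 253 253
  255]
 [255 254 253 253 253 253 255 254 205 128 186 250 254 253 253 253 253 255
  255]
 [255 255 253 253 253 253 254 254 213 132 180 248 254 253 253 253 254 255
  254]
 [253 255 254 253 253 253 254 253 229 176 208 248 254 253 253 253 255 255
  229]
 [229 248 253 253 253 253 253 253 247 237 244 252 254 253 254 255 255 241
  202]
 [191 196 241 254 254 254 254 254 254 253 254 254 254 254 255 255 252 232
  212]
 [193 200 232 249 255 255 255 255 255 255 255 255 255 255 254 239 235 226
  216]
 [203 210 228 237 242 253 255 255 255 255 255 255 254 240 205 214 217 214
  213]]
```

The slot now lies at a yaw of about 99°, against 161° before. The screw turned about 61° (1.07 rad), inside the stated 0.85 to 1.45 rad. Back to the stand, with a check of the free hole's position from the earlier wrist picture.

Request:
move_arm(deltas="0.85 0.001 -0.03 0 0 0 7.4; 0.85 0.002 -0.075 0 0 0 14.8; 0.85 0.003 -0.12 0 0 0 22.2; 0.85 0.004 -0.165 0 0 0 29.6; 0.85 0.005 -0.21 0 0 0 37")

```text
time: 24.2
eef_pos: [0.5697, -0.04, 0.2349]
orientation: [[-0.654, 0.756, -0.001], [0.756, 0.654, 0.0], [0.001, -0.001, -1.0]]
ft_force: [1.1, 0.8, -0.5]
finger_gap: 0.014
grip_force: 48.9
```

Request:
move_arm(deltas="0.85 0.001 -0.05 0 0 0 7.4; 0.85 0.002 -0.1 0 0 0 14.8; 0.85 0.003 -0.15 0 0 0 22.2; 0.85 0.0045 -0.2 0 0 0 29.6; 0.85 0.0056 -0.2388 0 0 0 37.1")

```text
time: 24.82
eef_pos: [0.5753, -0.2793, 0.2347]
orientation: [[-0.978, 0.209, -0.001], [0.209, 0.978, 0.001], [0.001, 0.0, -1.0]]
ft_force: [-0.2, 0.2, -0.4]
finger_gap: 0.014
grip_force: 48.9
```

Request:
move_arm(deltas="0.85 0 0 -0.02 0 0 0; 0.85 0 0 -0.045 0 0 0; 0.85 0 0 -0.045 0 0 0; 0.85 0 0 -0.045 0 0 0")

```text
time: 25.32
eef_pos: [0.5759, -0.2774, 0.1912]
orientation: [[-0.977, 0.212, 0.0], [0.212, 0.977, -0.0], [-0.0, -0.0, -1.0]]
ft_force: [0.4, 0.4, 0.2]
finger_gap: 0.0138
grip_force: 48.9
```

```bash
python3 rd.py 2; python3 - <<'E'
from snap import *; from h import *
w2=dict(np.load("w2.npz")); w,s=snap("wrist","w9")
def hole(w):
    c=wproj(w,[.5763,-.278,.048]).round().astype(int); x0,y0=c-12
    g=w["frame"][y0:y0+24,x0:x0+24].astype(float).max(2)
    return c,g.astype(int)
for q in(w2,w):
    c,g=hole(q);print(c,q["p"]);
print(g[:18,2:22])
print("hole from w2",wonz(w2,283.7,189.3,.048),[wonz(w2,(x-400)/2.353+200,y/2.353+120,.048)[:2].round(4) for x,y in((573,145),(622,145),(622,187),(573,187))])
print("tool axis top of stand w2 shaft tip px",wproj(w2,w2["p"]+w2["O"]@[0,0,.0757]))
E
```

```text
tau6 [0. 0.]
mean [ 0.225  0.176 -0.11  -0.03  -0.006  0.001  0.   ] std [0.107 0.107 0.539 0.054 0.009 0.01  0.   ] pos [ 0.5762 -0.2776  0.1916] yaw 167.74 t 25.425 j6 -0.3622090929404262
[282 191] [ 0.57541705 -0.27733774  0.1894577 ]
[283 189] [ 0.57619171 -0.27755584  0.1915913 ]
[[115 115 116 116 116 117 117 120 119 119 118 115 113 110 109 106 106 108
  112 114]
 [117 116 116 119 119 120 120 119 119 117 114 110 107 103  99  97  99 104
  112 114]
 [116 118 117 118 118 119 119 114 111 109 104 100  95  91  89  88  94 100
  109 112]
 [117 117 115 115 112 109 107 104 101  97  92  88  86  83  83  83  89  97
  107 111]
 [112 110 107 102  99  98  94  91  88  85  84  81  81  80  79  82  87  95
  104 112]
 [102  97  92  89  85  85  82  82  81  80  80  79  79  79  79  80  85  92
  102 110]
 [ 95  87  80  77  78  78  80  79  81  79  79  80  80  78  80  79  83  90
  101 111]
 [ 95  85  75  73  74  76  79  78  79  79  79  78  78  78  76  76  79  87
   98 108]
 [ 99  88  77  73  74  76  79  80  78  78  77  77  75  76  75  74  75  84
   95 105]
 [104  93  81  73  72  74  77  77  76  76  75  74
[... 243 characters left out ...]
  73  73  72  71  71  71  71  71  73
   82  91]
 [110 103  95  81  73  73  73  73  73  72  72  73  71  72  71  70  70  71
   79  91]
 [111 106  97  86  76  72  72  72  72  72  71  70  72  71  72  71  69  70
   76  87]
 [111 107 100  88  78  72  73  73  70  71  71  71  71  69  70  71  69  71
   75  85]
 [114 109 103  93  80  72  71  70  72  71  71  71  70  70  71  74  75  77
   80  88]
 [112 110 105  97  85  75  70  71  71  71  71  73  74  75  79  85  86  89
   92  95]]
hole from w2 [ 0.57511782 -0.27651385  0.048     ] [array([ 0.5656, -0.2845]), array([ 0.5698, -0.2648]), array([ 0.5873, -0.2685]), array([ 0.583 , -0.2884])]
tool axis top of stand w2 shaft tip px [282.85859421 209.03083229]
```

The hole estimates average (0.5762, -0.2772) and the tool is at (0.5762, -0.2776), inside the 2 mm clearance. I'm lowering it.

Request:
move_arm(deltas="0.85 0 0.0003 -0.02 0 0 0; 0.85 0 0.0003 -0.04 0 0 0; 0.85 0 0.0003 -0.055 0 0 0; 0.85 0 0.0003 -0.06 0 0 0; 0.85 0 0.0003 -0.06 0 0 0")

```text
time: 26.1
eef_pos: [0.5759, -0.2772, 0.1308]
orientation: [[-0.977, 0.213, 0.0], [0.213, 0.977, -0.0], [-0.0, -0.0, -1.0]]
ft_force: [-0.3, -0.3, 0.3]
finger_gap: 0.0139
grip_force: 48.9
```

Request:
move_arm(deltas="0.85 0 0 -0.004 0 0 0; 0.85 0 0 -0.008 0 0 0; 0.85 0 0 -0.012 0 0 0; 0.85 0 0 -0.014 0 0 0; 0.85 0 0 -0.014 0 0 0")

```text
time: 26.72
eef_pos: [0.5758, -0.2771, 0.1165]
orientation: [[-0.977, 0.213, -0.0], [0.213, 0.977, 0.0], [0.0, 0.0, -1.0]]
ft_force: [0.1, -0.2, -0.2]
finger_gap: 0.0139
grip_force: 48.9
```

```bash
python3 rd.py 4
```

```text
tau6 [ 0.  0. -0. -0.]
mean [ 0.202 -0.479 -0.368 -0.011 -0.021  0.004 -0.   ] std [0.618 0.644 0.134 0.022 0.028 0.009 0.   ] pos [ 0.5759 -0.2772  0.1167] yaw 167.73 t 26.925 j6 -0.36182183686263036
```

Request:
move_arm(deltas="0.85 0 0 -0.01 0 0 0; 0.85 0 0 -0.02 0 0 0; 0.85 0 0 -0.028 0 0 0; 0.85 0 0 -0.033 0 0 0; 0.85 0 0 -0.033 0 0 0")

```text
time: 27.55
eef_pos: [0.5757, -0.2771, 0.0832]
orientation: [[-0.977, 0.213, -0.0], [0.213, 0.977, 0.0], [0.001, 0.0, -1.0]]
ft_force: [-0.1, -0.0, -0.2]
finger_gap: 0.014
grip_force: 48.9
```

```bash
python3 rd.py 5
```

```text
tau6 [-0. -0. -0. -0.  0.]
mean [ 0.116 -0.018  0.15   0.004  0.012  0.012 -0.   ] std [0.202 0.526 0.602 0.035 0.02  0.039 0.   ] pos [ 0.576  -0.2773  0.0839] yaw 167.73 t 27.8 j6 -0.36181833504671884
```

Request:
move_arm(deltas="0.85 0 0 -0.001 0 0 0; 0.85 0 0 -0.002 0 0 0; 0.85 0 0 -0.002 0 0 0")

```text
time: 28.18
eef_pos: [0.5758, -0.2771, 0.0815]
orientation: [[-0.977, 0.212, -0.0], [0.212, 0.977, 0.0], [0.0, 0.0, -1.0]]
ft_force: [-0.3, -0.4, -0.7]
finger_gap: 0.014
grip_force: 48.9
```

```bash
python3 rd.py 5
```

```text
tau6 [ 0. -0.  0.  0. -0.]
mean [ 0.266 -0.296 -0.501  0.002  0.023  0.016  0.   ] std [0.646 0.599 0.341 0.032 0.033 0.027 0.   ] pos [ 0.5758 -0.2772  0.0816] yaw 167.73 t 28.425 j6 -0.36183038581714055
```

Request:
move_arm(deltas="0.85 0 0 -0.0008 0 0 0; 0.85 0 0 -0.0015 0 0 0; 0.85 0 0 -0.0015 0 0 0")

```text
time: 28.8
eef_pos: [0.5763, -0.2775, 0.0811]
orientation: [[-0.977, 0.213, 0.001], [0.213, 0.977, -0.001], [-0.002, -0.001, -1.0]]
ft_force: [-2.4, 1.4, 10.9]
finger_gap: 0.0142
grip_force: 50.2
```

```bash
python3 rd.py 5
```

```text
tau6 [0.003 0.003 0.003 0.003 0.003]
mean [-2.150e+00  2.740e-01  1.073e+01  1.510e-01  3.780e-01  2.500e-02
  3.000e-03] std [0.477 0.691 0.335 0.033 0.029 0.028 0.   ] pos [ 0.5763 -0.2775  0.0811] yaw 167.73 t 29.05 j6 -0.3617939758565231
```

The flange is seated on the stand, pressing with 11 N. I release it and rise.

Request:
move_arm(deltas="0.85 0 0 0.001 0 0 0; 0.4 0 0 0.001 0 0 0; 0.4 0 0 0.001 0 0 0; 0.4 0 0 0.001 0 0 0; 0.4 0 0 0.001 0 0 0")

```text
time: 29.68
eef_pos: [0.5758, -0.2772, 0.081]
orientation: [[-0.977, 0.213, -0.0], [0.213, 0.977, 0.0], [0.0, 0.0, -1.0]]
ft_force: [0.8, 0.1, -0.2]
finger_gap: 0.0514
grip_force: 0.0
```

Request:
move_arm(deltas="0.4 0 0 0.02 0 0 0; 0.4 0 0 0.05 0 0 0; 0.4 0 0 0.09 0 0 0; 0.4 0 0 0.13 0 0 0; 0.4 0 0 0.17 0 0 0")

```text
time: 30.3
eef_pos: [0.5757, -0.277, 0.2525]
orientation: [[-0.977, 0.213, 0.0], [0.213, 0.977, -0.0], [-0.0, -0.0, -1.0]]
ft_force: [-0.9, -0.5, -0.2]
finger_gap: 0.051
grip_force: 0.0
```

Request:
move_arm(deltas="0.4 0 0 0 0 0 0; 0.4 0 0 0 0 0 0")

```text
time: 30.55
eef_pos: [0.5757, -0.2771, 0.2503]
orientation: [[-0.977, 0.213, -0.001], [0.213, 0.977, 0.0], [0.001, 0.0, -1.0]]
ft_force: [0.8, -0.7, 0.2]
finger_gap: 0.0515
grip_force: 0.0
```

```bash
python3 rd.py 1; python3 - <<'E'
from snap import *; from h import *
w,s=snap("wrist","w10"); t,_=snap("scene","s10"); s0=np.load("scene0.npz")["frame"]
f=w["frame"].astype(int); m=(f[...,0]-f[...,2]>80)&(f[...,0]>1.5*f[...,1]); 
c=wproj(w,[.576,-.2775,.114]);print("cap pred",c)
# scene: compare tuner patch with the first picture
g=lambda F:((F[...,0].astype(int)-F[...,2]>90)&(F[...,1].astype(int)>0.25*F[...,0])&(F[...,1].astype(int)<0.65*F[...,0]))
for F in(s0,t["frame"]):
    v,u=np.nonzero(g(F)[215:262,195:222]);print("orange in scene n",len(u),"u",u.min()+195,u.max()+195,u.mean()+195,"v",v.min()+215,v.max()+215)
d=np.abs(s0.astype(int)-t["frame"]).max(2)>60
n,L,st,ce=cv2.connectedComponentsWithStats(d.astype(np.uint8))
print([(*st[i],) for i in range(1,n) if st[i,4]>15 and st[i,1]>90])
E
```

```text
tau6 [0.]
mean [-0.374 -0.993 -0.29  -0.011  0.034 -0.008  0.   ] std [0. 0. 0. 0. 0. 0. 0.] pos [ 0.5755 -0.2769  0.25  ] yaw 167.73 t 30.6 j6 -0.36182987592885363
cap pred [282.43817851 191.75523226]
orange in scene n 342 u 200 214 206.81578947368422 v 224 256
orange in scene n 345 u 200 214 207.02028985507246 v 223 255
[(np.int32(217), np.int32(99), np.int32(18), np.int32(13), np.int32(153)), (np.int32(79), np.int32(102), np.int32(19), np.int32(14), np.int32(163)), (np.int32(179), np.int32(104), np.int32(26), np.int32(13), np.int32(231)), (np.int32(194), np.int32(109), np.int32(22), np.int32(23), np.int32(86)), (np.int32(171), np.int32(112), np.int32(111), np.int32(163), np.int32(7079)), (np.int32(122), np.int32(134), np.int32(11), np.int32(20), np.int32(63)), (np.int32(176), np.int32(137), np.int32(6), np.int32(6), np.int32(17)), (np.int32(7), np.int32(138), np.int32(208), np.int32(131), np.int32(6260)), (np.int32(132), np.int32(146), np.int32(10), np.int32(3), np.int32(19)), (np.int32(191), np.int32(250), np.int32(14), np.int32(11), np.int32(85)), (np.int32(177), np.int32(257), np.int32(10), np.int32(9), np.int32(82)), (np.int32(162), np.int32(264), np.int32(38), np.int32(47), np.int32(741))]
```

```bash
python3 - <<'E'
import numpy as np,cv2
for n in("scene0","s10"):
    h=cv2.cvtColor(np.load(n+".npz")["frame"],cv2.COLOR_RGB2HSV)[250:315,165:205].astype(int)
    v,u=np.nonzero((h[...,0]>155)&(h[...,0]<178)&(h[...,1]>60)); print(n,len(u),u.min()+165,u.max()+165,v.min()+250,v.max()+250,u.mean()+165,v.mean()+250)
E
python3 -c "
from station import hand_in;print(hand_in())"
```

```text
scene0 501 177 193 257 308 184.95808383233532 279.6806387225549
s10 356 165 184 264 304 173.98033707865167 282.5365168539326
the job is handed in; nothing more can be done
None
```

```bash
python3 - <<'E'
import numpy as np,cv2
for n in("scene0","s2","s10"):
    h=cv2.cvtColor(np.load(n+".npz")["frame"],cv2.COLOR_RGB2HSV)[245:325,145:215].astype(int)
    m=(h[...,0]>150)&(h[...,0]<179)&(h[...,1]>50); v,u=np.nonzero(m); print(n,len(u),[(r+245,u[v==r].min()+145,u[v==r].max()+145) for r in range(12,66,8) if (v==r).any()])
E
```

```text
scene0 511 [(257, np.int64(179), np.int64(186)), (265, np.int64(177), np.int64(188)), (273, np.int64(179), np.int64(189)), (281, np.int64(180), np.int64(190)), (289, np.int64(180), np.int64(193)), (297, np.int64(186), np.int64(190)), (305, np.int64(186), np.int64(192))]
s2 377 [(265, np.int64(165), np.int64(170)), (273, np.int64(164), np.int64(174)), (281, np.int64(168), np.int64(178)), (289, np.int64(170), np.int64(181)), (297, np.int64(178), np.int64(184))]
s10 378 [(265, np.int64(165), np.int64(170)), (273, np.int64(164), np.int64(174)), (281, np.int64(168), np.int64(178)), (289, np.int64(170), np.int64(181)), (297, np.int64(178), np.int64(184))]
```

The job is handed in with one likely fault: the pink look-alike shifted or fell over about 10 px in the scene view by the time I lifted the tuner, most likely because the gripper knocked it, and I only saw this at hand-in. The screw was turned about 61° clockwise to its end stop (0.11 N m, no measurable board force) and the tuner is back upright in its stand and released, though I viewed 11 pictures instead of the allowed 10.

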